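# Offer up the passed gear case cover

### The job

Two cover plates for the strap cutter's gear case have come back from inspection. First lay the red-tagged one flat in the red reject tray (set it down, do not drop it) and let go of it; then take the green-tagged one and hold it level about 20 mm above the open gear case, not touching it, with its four holes lined up so that each threaded hole shows whole through the plate's hole above it, ready for the screws. Finish while still holding it there, still and steady, and leave everything else on the bench alone.

Things in the scene. Friction and masses are not known exactly. Their poses are not given: they have to be found in the camera images.
- cover_red: loose aluminium plate 100 x 74 x 6 mm (its x, y, z), flat, 14 mm holes at x +-38, y +-25 mm; on its middle an upright grip bar 44 mm long (x), 16 mm wide (y), top 42 mm above the underside; red tags at both ends and on the bar; 0.13 to 0.27 kg. Origin: centre of its underside, z up; same when turned half round. Starts left or right of the robot, turned up to 0.8 rad
- cover_green: loose aluminium plate 100 x 74 x 6 mm (its x, y, z), flat, 14 mm holes at x +-38, y +-25 mm; on its middle an upright grip bar 44 mm long (x), 16 mm wide (y), top 42 mm above the underside; green tags at both ends and on the bar; 0.13 to 0.27 kg. Origin: centre of its underside, z up; same when turned half round. Starts left or right of the robot, turned up to 0.8 rad
- tray_red: fixed open red plastic tray, 170 x 140 mm (its x, y), 14 mm high, walls and floor 4 mm thick, so its floor is 4 mm above the bench; the reject tray, empty at the start. Origin at the centre of its underside. It stands on the outer left or right
- tray_green: fixed open green plastic tray, 170 x 140 mm (its x, y), 14 mm high, walls and floor 4 mm thick, so its floor is 4 mm above the bench; the tray for passed parts, not used in this job; a bearing cap lies in it. Origin at the centre of its underside. It stands on the outer left or right
- gear_case: fixed green gear case, open on top, gears inside, 104 x 78 mm (its x, y) on a foot plate 120 x 94 mm; flat rim 58 mm above the bench with a 6 mm threaded hole in each corner (x +-38, y +-25 mm, as the covers); a shaft with a dark roller sticks out 45 mm at its +x end. Origin: centre of its underside; turned up to 0.4 rad
- case_top (a point): centre of the gear case's open top, at the height of the rim, 58 mm above the case's origin; axes as the case
- hole0 (a point): centre of the green-tagged cover's hole 0 at the underside, at x 38, y 25 mm of the cover
- hole1 (a point): centre of the green-tagged cover's hole 1 at the underside, at x -38, y 25 mm of the cover
- hole2 (a point): centre of the green-tagged cover's hole 2 at the underside, at x -38, y -25 mm of the cover
- hole3 (a point): centre of the green-tagged cover's hole 3 at the underside, at x 38, y -25 mm of the cover
- thread0 (a point): mouth of the gear case's threaded hole 0, at x 38, y 25 mm of the case, on the rim; hole 0 may go over thread 0 or, half round, thread 2
- thread1 (a point): mouth of the gear case's threaded hole 1, at x -38, y 25 mm of the case, on the rim; hole 0 may go over thread 0 or, half round, thread 2
- thread2 (a point): mouth of the gear case's threaded hole 2, at x -38, y -25 mm of the case, on the rim; hole 0 may go over thread 0 or, half round, thread 2
- thread3 (a point): mouth of the gear case's threaded hole 3, at x 38, y -25 mm of the case, on the rim; hole 0 may go over thread 0 or, half round, thread 2
- bearing_cap: loose round steel bearing cap, 52 mm wide, 18 mm high, already lying in the green tray; origin at the centre of its underside. Leave alone
- screwdriver: loose screwdriver with an orange handle, about 120 mm long, lying on the bench between the two covers' places, pointing away from the robot. Leave alone
- screw_tin: loose brass-coloured round tin, 60 mm wide, 34 mm high, standing to the left of the gear case. Leave alone
- wax_jar: loose jar, 56 mm wide, 60 mm high, standing to the right of the gear case. Leave alone
Not all that is in view belongs to the job. Of the things that look like the gear_case, take the one that is farthest to the robot's left at the start.

How it is judged:
By the outcome, as a careful person would: the job done as asked, in the order asked, and still so for the second after the job is handed in, while the arm keeps its last pose, push and grip.
It also fails if it takes over 64 s, if anything falls off the work surface, if the arm or the gripper's body presses on something with over 40 N, if the wrist force passes 120 N, or if a joint passes its speed limit or range.

### The arm

A 7-joint arm with a two-finger parallel gripper is mounted at the origin on the work surface. World frame = base frame: x ahead of the robot, y to its left, z up, the work surface at z = 0. Lengths are in m, angles in rad, forces in N, time in s.
With the tool pointing down it reaches from about 0.425 to 0.975 m from the base axis. Payload 16.7 kg.
Tool frame: the origin (TCP) lies between the finger pads; the fingertips stand 22 mm ahead of it and the grasp point (between the pads) lies 3 mm ahead of it; z points along the fingers, y is the line along which they close (so a half turn about z gives the same grasp; the last joint's range is limited). The gripper opens to 85 mm and grips with 20 to 120 N. Pads are 22 mm wide; open, the fingers measure 114 mm over their backs; the gripper's body (76 mm by 85 mm) begins 54 mm behind the grasp point. The pads swing forward as they close: fully open they stand 13 mm farther back than shut.
Start: joints at [-1.288, 0.426, 0.074, 1.606, -0.034, 1.111, -0.067], TCP at [0.282, 0.613, 0.253] pointing down, gripper open.
Joint ranges: [-2.85, 2.85], [-0.5, 2.14], [-1.23, 1.37], [0.21, 2.46], [-1.02, 4.16], [0.16, 2.05], [-2.73, 2.73]. Speed limits (rad/s): [1.89, 1.89, 2.39, 2.39, 3.01, 3.01, 3.01].

### API

Orientations are given as a 3x3 rotation matrix whose columns are the frame's x, y, z axes.
In Python, from plant import env gives the robot as it stands.
- The arm moves only by the tool arm_command, never from a script. Its argument "series" is a list of rows, each a list of 3 entries, a list of its own where there are three numbers: the opening, from 0 (shut) to 1 (fully open), then the shift along the tool's x, y, z in m, then the turn, a rotation vector about the tool's x, y, z in rad. A call has 1 to 12 rows; each row shifts and turns the commanded pose from where the row before left it, along the tool's axes as they then stand; what a row does not reach is not made up. A row lasts 1/8 s, in which the tool goes at most 62.5 mm and 10.7 degrees, less where a joint would pass 70% of its speed; a pose out of reach is approached as far as the arm can. A call with a gripper value outside its range is refused whole. The fingers move at their own pace and stop on an object; the grip force is fixed at half the most. Time passes only in rows, so rows that do not move let the fingers close. It gives the time, the measured TCP pose, the force and the opening at its end, in the units of the state.
- env.get_obs(): the state, without advancing time (a new reading comes with each control period).
- env.capture(name): name is "side" or "top" or "wrist"; returns a dict with "color" (420x560x3 uint8, red, green, blue), "z_map" (420x560 float32, m along the optical axis (not along the pixel's ray), 0 where there is no reading), "vertical_fov" (degrees; the focal length in pixels is half the picture's height over the tangent of half this angle, whatever the lens; pixels are square), "cx", "cy" (the principal point, pixels), "rvec" (rotation vector, rad) and "tvec" (3), from world to camera coordinates, as OpenCV has them. Camera axes: x right, y down, z forward; pixel columns grow to the right and rows downward; lengths in m; the calibration is good to about 2 mm. A picture is of the moment at which its call begins.
- env.close_job(): hands the job in, once; it reports no verdict.
Trained networks look in a picture, given as the dict that the camera call returned (one of the last four; its "shot" number tells which), for a name from the list of things; names that differ only in an ending like _2 or _b are one class to them, and where a whole thing is asked for, a point or a joint stands for the part that bears it (a point fixed in the world has none). Each returns a list of dicts, best first, with "conf" (0 to 1); they miss things now and then, are a little off and sometimes report something else, mostly with a low value. They report only what shows in the picture. A call takes as long as a camera call. They do not tell look-alikes from the thing itself.
- env.search_frame(thing, picture): "at" ([row, column] in pixels, amid what is visible of it).
- env.regions_of(thing, picture): "region" (420x560 bool, what is visible of it) and "at" ([row, column] in pixels, amid what is visible of it).
The state is a dict: "time_s": time; "joint_positions": joint angles; "dq": joint speeds; "tau": joint torques, N m; "ee_pos": TCP position; "eef_rot": TCP orientation; "wrist_force": force on the tool from outside, world axes, zero at the start; "moment": the same for the moment, N m; "opening": finger opening in m.
Only numpy, scipy, OpenCV 4.12 (cv2) and the standard library are available. Lean on these libraries where they do the work, as an engineer would, in place of code of your own. Each camera call takes 0.05 s, during which the arm holds its last target. There are 200 camera calls.

## Working session

There is one attempt and no reset: what is moved stays moved. The work goes in short steps, Python scripts to look and compute and a tool call to move; the robot and the scene stay as the last step left them, time stands still between calls to the robot, and variables do not carry over. Pictures are saved under pics/ and viewed, on a budget of 10 in all, crops included, one or two more only if the job needs it, and the job is handed in when it is done.

Besides the shell and the picture viewer there is one more tool, called by a JSON object that holds its "name" and its "arguments". arm_command: Moves the arm, as the interface text tells. Its arguments: {"type":"object","properties":{"series":{"type":"array"}},"required":["series"]}

```bash
ls; mkdir -p pics
cat > h.py <<'E'
import numpy as np, cv2
from plant import env
np.set_printoptions(precision=4,suppress=True)
def cam(n):
    p=env.capture(n); return p
def K(p):
    f=p["color"].shape[0]/2/np.tan(np.radians(p["vertical_fov"])/2); return f
def world(p,rc,z=None):
    """pixels (row,col) -> world, by depth map"""
    rc=np.atleast_2d(rc).astype(float); f=K(p)
    zz=p["z_map"][rc[:,0].round().astype(int),rc[:,1].round().astype(int)]
    R=cv2.Rodrigues(np.array(p["rvec"],float))[0]; t=np.array(p["tvec"],float).ravel()
    d=np.c_[(rc[:,1]-p["cx"])/f,(rc[:,0]-p["cy"])/f,np.ones(len(rc))]
    if z is None: return (d*zz[:,None]-t)@R
    c=-R.T@t; w=d@R; return c+w*((z-c[2])/w[:,2])[:,None]
def proj(p,X):
    R=cv2.Rodrigues(np.array(p["rvec"],float))[0]; c=np.atleast_2d(X)@R.T+np.array(p["tvec"]).ravel()
    f=K(p); return np.c_[c[:,1]/c[:,2]*f+p["cy"],c[:,0]/c[:,2]*f+p["cx"]]
def save(p,n,crop=None,s=1):
    im=p["color"][:,:,::-1]
    if crop: im=im[crop[0]:crop[1],crop[2]:crop[3]]
    cv2.imwrite("pics/"+n,cv2.resize(im,None,fx=s,fy=s,interpolation=cv2.INTER_CUBIC))
E
python3 - <<'E'
from h import *
o=env.get_obs(); print(o)
p=cam("top"); s=cam("side")
save(p,"top.png"); save(s,"side.png")
print({k:v for k,v in p.items() if k not in("color","z_map")})
for n in ["cover_red","cover_green","tray_red","tray_green","gear_case","screwdriver","screw_tin","wax_jar","bearing_cap"]:
    for r in env.regions_of(n,p):
        w=world(p,np.argwhere(r["region"])); w=w[np.isfinite(w).all(1)]
        print(n,round(r["conf"],2),np.round(r["at"]),r["region"].sum(),np.median(w,0))
E
```

```text
pics
{'time_s': 0.0, 'joint_positions': array([-1.2885,  0.4267,  0.0739,  1.6066, -0.0341,  1.1108, -0.0671]), 'dq': array([ 0.0004, -0.0008,  0.0003, -0.0007,  0.0008, -0.0013, -0.0009]), 'tau': array([  0.0003, -94.9838,   3.7608, -46.3507,   0.0192,   0.0102,
         0.0001]), 'ee_pos': array([0.2824, 0.6127, 0.2526]), 'eef_rot': array([[-0.9082,  0.4185, -0.0004],
       [ 0.4185,  0.9082, -0.0012],
       [-0.0001, -0.0013, -1.    ]]), 'wrist_force': array([ 0.238 , -0.1018, -0.1919]), 'moment': array([ 0.0259,  0.0303, -0.0243]), 'opening': 0.08515358965020904}
{'vertical_fov': 47.00774118991235, 'cx': 268.3207367578772, 'cy': 203.2753783974947, 'rvec': array([ 2.1339, -2.1538,  0.1898]), 'tvec': array([-0.0002,  0.5264,  1.2175]), 'shot': 1}
cover_red 0.61 [235. 207.] 1039 [0.4508 0.1548 0.007 ]
cover_green 0.64 [236. 320.] 1006 [ 0.4429 -0.1417  0.0072]
tray_red 0.8 [202. 120.] 3385 [0.5391 0.3942 0.0052]
tray_red 0.21 [157. 257.] 1722 [0.6511 0.0293 0.0349]
tray_green 0.84 [190. 401.] 3005 [ 0.5574 -0.3742  0.0053]
gear_case 0.93 [159. 254.] 1683 [0.6497 0.031  0.0349]
gear_case 0.9 [286. 388.] 1979 [ 0.3208 -0.3158  0.0356]
screwdriver 0.83 [246. 270.] 240 [ 0.4059 -0.006   0.0231]
screw_tin 0.85 [167. 192.] 404 [0.622  0.1986 0.0342]
wax_jar 0.71 [165. 341.] 434 [ 0.6289 -0.1996  0.0587]
wax_jar 0.57 [159. 253.] 1657 [0.6514 0.0293 0.0353]
bearing_cap 0.66 [200. 411.] 289 [ 0.5431 -0.3892  0.0142]
bearing_cap 0.36 [168. 193.] 423 [0.6219 0.1967 0.0341]
```

View pics/top.png

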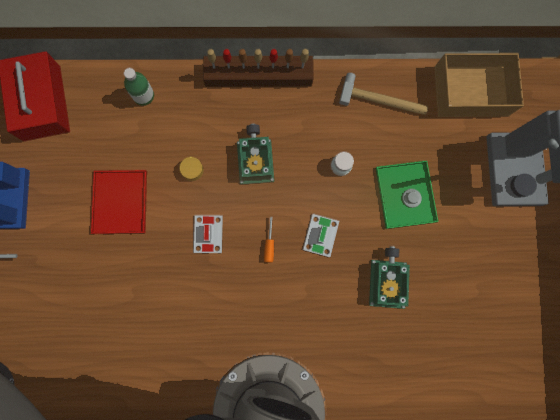

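```bash
cat >> h.py <<'E'
def hi(p,X0,zlo,zhi,r=.09):
    """world points of depth map near X0 (xy) within z band"""
    h,w=p["z_map"].shape; rc=np.argwhere(p["z_map"]>0); W=world(p,rc)
    m=(W[:,2]>zlo)&(W[:,2]<zhi)&(np.hypot(*(W[:,:2]-X0).T)<r); return rc[m],W[m]
def rect(W):
    (c,s,a)=cv2.minAreaRect((W[:,:2]*1000).astype(np.float32)); 
    if s[0]<s[1]: s=s[::-1]; a+=90
    return np.round(c,1),np.round(s,1),(np.radians(a)+np.pi/2)%np.pi-np.pi/2
E
python3 - <<'E'
from h import *
p=cam("top"); 
for n,c,bands in [("red",(.45,.155),[(.03,.06),(.003,.06)]),("green",(.443,-.142),[(.03,.06),(.003,.06)]),("case",(.65,.03),[(.05,.068),(.004,.02)]),("decoy",(.32,-.316),[(.05,.068)]),("tray",(.539,.394),[(.002,.03)])]:
    for b in bands:
        rc,W=hi(p,c,*b,r=.12 if n=="tray" else .09); print(n,b,len(W),W.mean(0),rect(W))
save(p,"crop.png",(110,290,150,370),3.5)
E
```

```text
red (0.03, 0.06) 111 [0.4515 0.1549 0.0426] (array([451.6, 154.9]), array([44.7, 15.2]), np.float64(-0.016275376369801364))
red (0.003, 0.06) 1408 [0.4506 0.154  0.0092] (array([449.5, 154.9]), array([176.3, 174.4]), np.float64(-0.04559611418130061))
green (0.03, 0.06) 115 [ 0.445  -0.1443  0.0425] (array([ 445.2, -145. ]), array([44.2, 16.4]), np.float64(-0.2906274408089846))
green (0.003, 0.06) 1407 [ 0.4423 -0.1436  0.0092] (array([ 444. , -142.8]), array([176.5, 174.8]), np.float64(0.5903812683575618))
case (0.05, 0.068) 524 [0.652  0.0292 0.0581] (array([667.3,  30.2]), array([143.4,  78.1]), np.float64(0.0666899354278152))
case (0.004, 0.02) 758 [0.6426 0.0302 0.0104] (array([647.,  32.]), array([174.9, 168.5]), np.float64(1.4483999730978905))
decoy (0.05, 0.068) 608 [ 0.32   -0.3165  0.0581] (array([ 335.1, -318.7]), array([143.1,  80. ]), np.float64(-0.09071498989526017))
tray (0.002, 0.03) 3698 [0.5381 0.3936 0.006 ] (array([539.6, 394.1]), array([237.7, 235.9]), np.float64(-0.660513485135926))
```

View pics/crop.png

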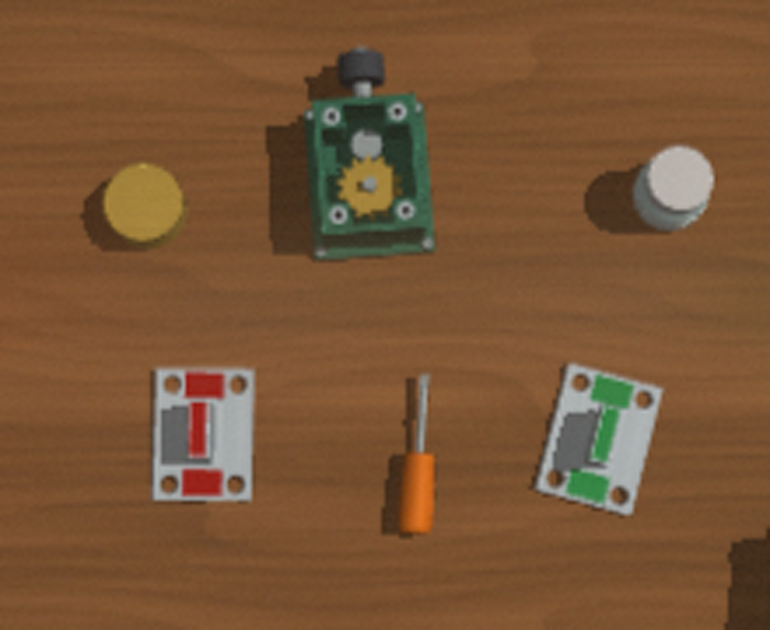

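```bash
cat >> h.py <<'E'
from scipy.spatial.transform import Rotation as Ro
def target(a): # tool down, x axis at world yaw a+pi
    return (Ro.from_euler("z",a+np.pi)*Ro.from_euler("x",np.pi)).as_matrix()
def plan(pos,a,n):
    """n rows from present pose to pos, bar yaw a: turn first-order interpolated"""
    o=env.get_obs(); R=np.array(o["eef_rot"]); x=np.array(o["ee_pos"]); pos=np.array(pos)
    v=(Ro.from_matrix(R.T@target(a))).as_rotvec()
    print("turn/row",np.round(v/n,4),"tot",np.round(v,4))
    for k in range(n):
        d=np.round(R.T@((pos-x)/(n-k)),4); dv=np.round(v/n,4); print(list(map(float,d)),list(map(float,dv)))
        x=x+R@d; R=R@Ro.from_rotvec(dv).as_matrix()
def plates(p,n,r=.09):
    pass
E
python3 - <<'E'
from h import *
plan([.4515,.155,.16],-.016,12)
E
```

```text
turn/row [-0.     -0.     -0.0347] tot [-0.     -0.0001 -0.4159]
[-0.0288, -0.0288, 0.0078] [-0.0, -0.0, -0.0347]
[-0.0277, -0.0297, 0.0078] [-0.0, -0.0, -0.0347]
[-0.0267, -0.0307, 0.0078] [-0.0, -0.0, -0.0347]
[-0.0256, -0.0316, 0.0078] [-0.0, -0.0, -0.0347]
[-0.0245, -0.0325, 0.0078] [-0.0, -0.0, -0.0347]
[-0.0234, -0.0333, 0.0078] [-0.0, -0.0, -0.0347]
[-0.0222, -0.0341, 0.0078] [-0.0, -0.0, -0.0347]
[-0.021, -0.0348, 0.0077] [-0.0, -0.0, -0.0347]
[-0.0198, -0.0356, 0.0078] [-0.0, -0.0, -0.0347]
[-0.0185, -0.0362, 0.0077] [-0.0, -0.0, -0.0347]
[-0.0173, -0.0368, 0.0078] [-0.0, -0.0, -0.0347]
[-0.016, -0.0374, 0.0077] [-0.0, -0.0, -0.0347]
```

Gear-case candidates are the one at pixel (159,254) and its look-alike at (286,388). The first is farthest to the robot's left, and the crop shows its four threaded holes and its roller at +x. The covers are red at (235,207) and green at (236,320), with the screwdriver at (246,270) between them. The red tray is at (202,120).

{"name": "arm_command", "arguments": {"series": [[1, [-0.029, -0.029, 0.0078], [0, 0, -0.035]], [1, [-0.028, -0.03, 0.0078], [0, 0, -0.035]], [1, [-0.027, -0.031, 0.0078], [0, 0, -0.035]], [1, [-0.026, -0.032, 0.0078], [0, 0, -0.035]], [1, [-0.0245, -0.0325, 0.0078], [0, 0, -0.035]], [1, [-0.023, -0.033, 0.0078], [0, 0, -0.035]], [1, [-0.022, -0.034, 0.0078], [0, 0, -0.035]], [1, [-0.021, -0.035, 0.0078], [0, 0, -0.035]], [1, [-0.02, -0.0355, 0.0078], [0, 0, -0.035]], [1, [-0.0185, -0.036, 0.0078], [0, 0, -0.035]], [1, [-0.017, -0.037, 0.0078], [0, 0, -0.035]], [1, [-0.016, -0.037, 0.0078], [0, 0, -0.031]]]}}

```text
time_s: 2.1
ee_pos: [0.4528, 0.1534, 0.1597]
eef_rot: [[-1.0, 0.015, 0.001], [0.015, 1.0, 0.0], [-0.001, 0.0, -1.0]]
wrist_force: [0.8, 0.5, -0.3]
opening: 0.0856
```

Run:
```python
from h import *
p=cam("wrist"); save(p,"w1.png")
rc,W=hi(p,(.4515,.155),.036,.048,r=.05); print(len(W),W.mean(0),rect(W))
o=env.get_obs(); print(o["ee_pos"])
t=cam("top"); rc,W=hi(t,(.539,.394),.009,.03,r=.13); print("tray",len(W),rect(W))
```

```text
1473 [0.4507 0.1552 0.0423] (array([452.1, 155.4]), array([44. , 15.6]), np.float64(-0.02075667753607746))
[0.4538 0.1484 0.159 ]
tray 510 (array([542.7, 397.9]), array([210.8, 150.9]), np.float64(-0.0020744693311165463))
```

View pics/w1.png

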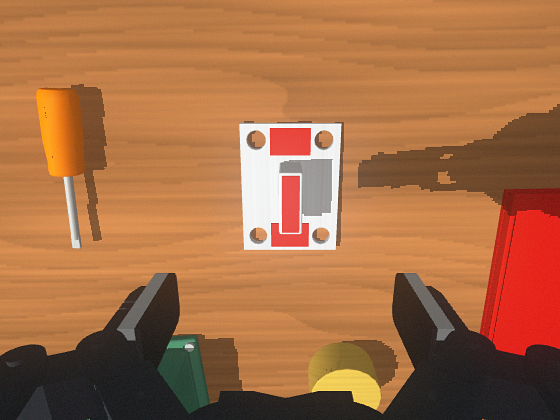

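Run:
```python
from h import *
t=cam("top"); r=env.regions_of("tray_red",t)[0]; m=r["region"].astype(np.uint8)
m=cv2.morphologyEx(m,cv2.MORPH_OPEN,np.ones((5,5))); print(rect(world(t,np.argwhere(m),.012)))
plan([.4518,.1553,.06],-.02,4); print(env.get_obs()["ee_pos"])
```

```text
(array([668.4,  30.2]), array([163.8,  93.5]), np.float64(0.06662059337093229))
turn/row [ 0.     -0.      0.0006] tot [ 0.     -0.0001  0.0023]
[0.0002, 0.0003, 0.0249] [0.0, -0.0, 0.0006]
[0.0002, 0.0002, 0.025] [0.0, -0.0, 0.0006]
[0.0002, 0.0003, 0.0249] [0.0, -0.0, 0.0006]
[0.0001, 0.0002, 0.025] [0.0, -0.0, 0.0006]
[0.4525 0.1543 0.1598]
```

{"name": "arm_command", "arguments": {"series": [[1, [0.0007, 0.001, 0.03], [0, 0, 0.003]], [1, [0, 0, 0.03], [0, 0, 0]], [1, [0, 0, 0.025], [0, 0, 0]], [1, [0, 0, 0.02], [0, 0, 0]], [1, [0, 0, 0.012], [0, 0, 0]], [1, [0, 0, 0.01], [0, 0, 0]], [1, [0, 0, 0], [0, 0, 0]], [1, [0, 0, 0], [0, 0, 0]]]}}

```text
time_s: 3.3
ee_pos: [0.452, 0.1558, 0.0332]
eef_rot: [[-1.0, 0.019, 0.001], [0.019, 1.0, 0.0], [-0.001, 0.0, -1.0]]
wrist_force: [-0.7, 0.0, 0.4]
opening: 0.0854
```

{"name": "arm_command", "arguments": {"series": [[0, [0, 0, 0], [0, 0, 0]], [0, [0, 0, 0], [0, 0, 0]], [0, [0, 0, 0], [0, 0, 0]], [0, [0, 0, 0], [0, 0, 0]], [0, [0, 0, 0], [0, 0, 0]], [0, [0, 0, 0], [0, 0, 0]]]}}

```text
time_s: 4.05
ee_pos: [0.4518, 0.1556, 0.0329]
eef_rot: [[-1.0, 0.019, 0.0], [0.019, 1.0, 0.0], [-0.0, 0.0, -1.0]]
wrist_force: [-2.4, -0.3, 7.0]
opening: 0.0154
```

{"name": "arm_command", "arguments": {"series": [[0, [0, 0, -0.01], [0, 0, 0]], [0, [0, 0, -0.02], [0, 0, 0]], [0, [0, 0, -0.03], [0, 0, 0]], [0, [0, 0, -0.03], [0, 0, 0]], [0, [0, 0, -0.01], [0, 0, 0]], [0, [0, 0, 0], [0, 0, 0]]]}}

```text
time_s: 4.8
ee_pos: [0.4518, 0.1557, 0.1331]
eef_rot: [[-1.0, 0.019, 0.001], [0.019, 1.0, 0.001], [-0.001, 0.001, -1.0]]
wrist_force: [-1.8, 0.0, -1.0]
opening: 0.0152
```

Run:
```python
from h import *
o=env.get_obs(); print(o["ee_pos"],o["opening"],o["wrist_force"])
t=cam("top"); c=t["color"].astype(int)
m=((c[:,:,0]>110)&(c[:,:,1]<60)&(c[:,:,2]<60)).astype(np.uint8)
n,l,st,_=cv2.connectedComponentsWithStats(m)
i=l[202,120]; print(st[i]); print(rect(world(t,np.argwhere(l==i),.012)))
plan([.5395,.394,.13],-.0,7)
```

```text
[0.4518 0.1557 0.1331] 0.015212945018956037 [-1.8275  0.0339 -1.0459]
[  91  170   56   57 2621]
(array([549.5, 393.7]), array([151.7, 143.7]), np.float64(-0.007117298013236351))
turn/row [-0.     -0.     -0.0027] tot [-0.0001 -0.0002 -0.0187]
[-0.0119, 0.0343, 0.0003] [-0.0, -0.0, -0.0027]
[-0.012, 0.0343, 0.0003] [-0.0, -0.0, -0.0027]
[-0.0121, 0.0342, 0.0003] [-0.0, -0.0, -0.0027]
[-0.0122, 0.0342, 0.0004] [-0.0, -0.0, -0.0027]
[-0.0124, 0.0341, 0.0003] [-0.0, -0.0, -0.0027]
[-0.0124, 0.0341, 0.0004] [-0.0, -0.0, -0.0027]
[-0.0125, 0.0341, 0.0003] [-0.0, -0.0, -0.0027]
```

{"name": "arm_command", "arguments": {"series": [[0, [-0.006, 0.018, 0], [0, 0, 0]], [0, [-0.012, 0.034, 0], [0, 0, 0]], [0, [-0.012, 0.034, 0], [0, 0, 0]], [0, [-0.012, 0.034, 0], [0, 0, 0]], [0, [-0.013, 0.034, 0], [0, 0, 0]], [0, [-0.013, 0.034, 0], [0, 0, 0]], [0, [-0.012, 0.034, 0], [0, 0, 0]], [0, [-0.006, 0.018, 0], [0, 0, 0]], [0, [0, 0, 0], [0, 0, 0]], [0, [0, 0, 0], [0, 0, 0]]]}}

```text
time_s: 6.1
ee_pos: [0.5418, 0.3935, 0.1316]
eef_rot: [[-1.0, 0.019, -0.001], [0.019, 1.0, -0.001], [0.001, -0.001, -1.0]]
wrist_force: [-0.7, -0.6, -1.4]
opening: 0.0146
```

{"name": "arm_command", "arguments": {"series": [[0, [0, 0, 0.02], [0, 0, 0]], [0, [0, 0, 0.03], [0, 0, 0]], [0, [0, 0, 0.02], [0, 0, 0]], [0, [0, 0, 0.01], [0, 0, 0]], [0, [0, 0, 0.008], [0, 0, 0]], [0, [0, 0, 0.003], [0, 0, 0]], [0, [0, 0, 0], [0, 0, 0]], [0, [0, 0, 0], [0, 0, 0]]]}}

```text
time_s: 7.1
ee_pos: [0.5424, 0.3941, 0.0423]
eef_rot: [[-1.0, 0.019, 0.001], [0.019, 1.0, 0.001], [-0.001, 0.001, -1.0]]
wrist_force: [0.4, 0.0, -0.8]
opening: 0.0152
```

{"name": "arm_command", "arguments": {"series": [[0, [0, 0, 0.002], [0, 0, 0]], [0, [0, 0, 0.002], [0, 0, 0]], [0, [0, 0, 0.001], [0, 0, 0]], [0, [0, 0, 0], [0, 0, 0]], [0, [0, 0, 0], [0, 0, 0]]]}}

```text
time_s: 7.72
ee_pos: [0.5421, 0.3939, 0.037]
eef_rot: [[-1.0, 0.019, -0.0], [0.019, 1.0, -0.0], [0.0, -0.0, -1.0]]
wrist_force: [-2.9, -0.7, 6.0]
opening: 0.0153
```

{"name": "arm_command", "arguments": {"series": [[1, [0, 0, 0], [0, 0, 0]], [1, [0, 0, 0], [0, 0, 0]], [1, [0, 0, 0], [0, 0, 0]], [1, [0, 0, 0], [0, 0, 0]], [1, [0, 0, 0], [0, 0, 0]], [1, [0, 0, -0.015], [0, 0, 0]], [1, [0, 0, -0.03], [0, 0, 0]], [1, [0, 0, -0.04], [0, 0, 0]], [1, [0, 0, -0.04], [0, 0, 0]], [1, [0, 0, -0.02], [0, 0, 0]], [1, [0, 0, 0], [0, 0, 0]]]}}

```text
time_s: 9.1
ee_pos: [0.5427, 0.3944, 0.1835]
eef_rot: [[-1.0, 0.019, 0.002], [0.019, 1.0, 0.002], [-0.002, 0.002, -1.0]]
wrist_force: [0.1, -0.5, -0.4]
opening: 0.0856
```

Run:
```python
from h import *
p=cam("wrist"); save(p,"w2.png")
rc,W=hi(p,(.542,.394),.04,.052,r=.05); print(len(W),W.mean(0),rect(W))
o=env.get_obs(); print(o["ee_pos"],o["opening"])
plan([.445,-.1445,.175],-.29,12)
```

```text
1291 [0.5412 0.3925 0.0462] (array([542.3, 392.5]), array([43.5, 15.6]), np.float64(-0.024090156272530194))
[0.5421 0.394  0.182 ] 0.08539003219614609
turn/row [0.     0.     0.0226] tot [0.0006 0.0003 0.2713]
[0.0073, -0.045, 0.0006] [0.0, 0.0, 0.0226]
[0.0062, -0.0452, 0.0006] [0.0, 0.0, 0.0226]
[0.0052, -0.0453, 0.0005] [0.0, 0.0, 0.0226]
[0.0042, -0.0454, 0.0006] [0.0, 0.0, 0.0226]
[0.0032, -0.0455, 0.0005] [0.0, 0.0, 0.0226]
[0.0021, -0.0456, 0.0006] [0.0, 0.0, 0.0226]
[0.0011, -0.0456, 0.0005] [0.0, 0.0, 0.0226]
[0.0001, -0.0456, 0.0006] [0.0, 0.0, 0.0226]
[-0.001, -0.0456, 0.0005] [0.0, 0.0, 0.0226]
[-0.002, -0.0455, 0.0006] [0.0, 0.0, 0.0226]
[-0.003, -0.0455, 0.0005] [0.0, 0.0, 0.0226]
[-0.0041, -0.0454, 0.0006] [0.0, 0.0, 0.0226]
```

View pics/w2.png

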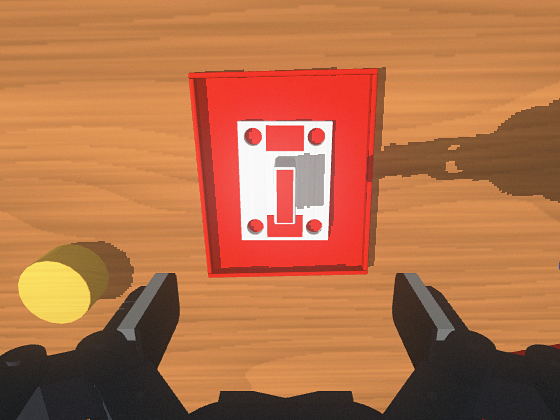

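The red cover lies flat inside the red tray, at about (180,285), and the gripper has let go of it. Next is the green one.

{"name": "arm_command", "arguments": {"series": [[1, [0.0073, -0.045, 0.0006], [0, 0, 0.0226]], [1, [0.0062, -0.045, 0.0006], [0, 0, 0.0226]], [1, [0.0052, -0.045, 0.0006], [0, 0, 0.0226]], [1, [0.0042, -0.0455, 0.0006], [0, 0, 0.0226]], [1, [0.0032, -0.0455, 0.0006], [0, 0, 0.0226]], [1, [0.0021, -0.0456, 0.0006], [0, 0, 0.0226]], [1, [0.0011, -0.0456, 0.0006], [0, 0, 0.0226]], [1, [0, -0.0456, 0.0006], [0, 0, 0.0226]], [1, [-0.001, -0.0456, 0.0006], [0, 0, 0.0226]], [1, [-0.002, -0.0456, 0.0006], [0, 0, 0.0226]], [1, [-0.003, -0.0456, 0.0006], [0, 0, 0.0226]], [1, [-0.004, -0.0454, 0.0006], [0, 0, 0.0226]]]}}

```text
time_s: 10.65
ee_pos: [0.4439, -0.1456, 0.1735]
eef_rot: [[-0.958, 0.286, -0.002], [0.286, 0.958, -0.0], [0.002, -0.001, -1.0]]
wrist_force: [1.0, -0.1, -0.5]
opening: 0.0852
```

{"name": "arm_command", "arguments": {"series": [[1, [0, 0, 0], [0, 0, 0]], [1, [0, 0, 0], [0, 0, 0]], [1, [0, 0, 0], [0, 0, 0]]]}}

```text
time_s: 11.02
ee_pos: [0.445, -0.1434, 0.1741]
eef_rot: [[-0.959, 0.284, -0.001], [0.284, 0.959, 0.0], [0.001, -0.0, -1.0]]
wrist_force: [-0.3, -0.1, 0.4]
opening: 0.0851
```

Run:
```python
from h import *
p=cam("wrist"); save(p,"w3.png")
rc,W=hi(p,(.445,-.1445),.036,.048,r=.05); print(len(W),W.mean(0),rect(W))
c,s,a=rect(W)
plan([c[0]/1000,c[1]/1000,.032],a,1);print(env.get_obs()["ee_pos"])
```

```text
1331 [ 0.4444 -0.1453  0.0422] (array([ 445.6, -145.9]), array([43.6, 15.7]), np.float64(-0.28425742579762403))
turn/row [-0.0001 -0.0006 -0.004 ] tot [-0.0001 -0.0006 -0.004 ]
[-0.0013, -0.0023, 0.1422] [-0.0001, -0.0006, -0.004]
[ 0.4451 -0.1434  0.1742]
```

{"name": "arm_command", "arguments": {"series": [[1, [-0.001, -0.0014, 0.02], [0, 0, -0.003]], [1, [0, 0, 0.03], [0, 0, 0]], [1, [0, 0, 0.03], [0, 0, 0]], [1, [0, 0, 0.03], [0, 0, 0]], [1, [0, 0, 0.02], [0, 0, 0]], [1, [0, 0, 0.0115], [0, 0, 0]], [1, [0, 0, 0], [0, 0, 0]], [1, [0, 0, 0], [0, 0, 0]]]}}

```text
time_s: 12.08
ee_pos: [0.446, -0.146, 0.0336]
eef_rot: [[-0.959, 0.283, 0.001], [0.283, 0.959, -0.0], [-0.001, 0.0, -1.0]]
wrist_force: [0.5, -0.1, -1.1]
opening: 0.0856
```

{"name": "arm_command", "arguments": {"series": [[0, [0, 0, 0], [0, 0, 0]], [0, [0, 0, 0], [0, 0, 0]], [0, [0, 0, 0], [0, 0, 0]], [0, [0, 0, 0], [0, 0, 0]], [0, [0, 0, 0], [0, 0, 0]], [0, [0, 0, 0], [0, 0, 0]]]}}

```text
time_s: 12.82
ee_pos: [0.4457, -0.1459, 0.0333]
eef_rot: [[-0.959, 0.283, 0.0], [0.283, 0.959, 0.0], [-0.0, 0.0, -1.0]]
wrist_force: [-2.6, 1.8, 8.6]
opening: 0.0152
```

{"name": "arm_command", "arguments": {"series": [[0, [0, 0, -0.01], [0, 0, 0]], [0, [0, 0, -0.02], [0, 0, 0]], [0, [0, 0, -0.04], [0, 0, 0]], [0, [0, 0, -0.04], [0, 0, 0]], [0, [0, 0, -0.03], [0, 0, 0]], [0, [0, 0, -0.02], [0, 0, 0]], [0, [0, 0, 0], [0, 0, 0]], [0, [0, 0, 0], [0, 0, 0]]]}}

```text
time_s: 13.82
ee_pos: [0.4451, -0.1458, 0.1924]
eef_rot: [[-0.959, 0.283, -0.001], [0.283, 0.959, 0.0], [0.001, -0.0, -1.0]]
wrist_force: [-0.7, 0.2, -2.3]
opening: 0.0153
```

```bash
cat >> h.py <<'E'
def fit4(P,half=(.038,.025)):
    """rigid fit of 4 points to the hole pattern; P ordered 0..3 -> centre,yaw,resid"""
    M=np.array([[1,1],[-1,1],[-1,-1],[1,-1]])*half
    c=P.mean(0); a=np.arctan2((M[:,0]*(P-c)[:,1]-M[:,1]*(P-c)[:,0]).sum(),(M*(P-c)).sum())
    Rm=np.array([[np.cos(a),-np.sin(a)],[np.sin(a),np.cos(a)]]); return c,a,np.linalg.norm(P-c-M@Rm.T,axis=1)
M4=np.array([[1,1],[-1,1],[-1,-1],[1,-1]])*(.038,.025)
def rings(p,c,a,z=.058,thr=15,win=5):
    """local centroid of bright low-saturation pixels about predicted threads"""
    Rm=np.array([[np.cos(a),-np.sin(a)],[np.sin(a),np.cos(a)]]); X=np.c_[np.array(c)+M4@Rm.T,np.full(4,z)]
    q=proj(p,X); im=p["color"].astype(float); out=[]
    w=im[:,:,0]  # green case has little red; washers are grey
    for r,cc in q:
        for _ in range(3):
            r0,c0=int(round(r)),int(round(cc)); s=w[r0-win:r0+win+1,c0-win:c0+win+1]; g=np.clip(s-np.median(s)-thr,0,None)
            yy,xx=np.mgrid[r0-win:r0+win+1,c0-win:c0+win+1]; 
            if g.sum()>0: r,cc=(g*yy).sum()/g.sum(),(g*xx).sum()/g.sum()
        out.append((r,cc))
    return np.array(out),world(p,out,z)[:,:2]
E
python3 - <<'E'
from h import *
t=cam("top"); s=cam("side"); w=cam("wrist")
for i in range(4): print(i,[(r["conf"],r["at"]) for r in env.search_frame("thread%d"%i,t)[:2]])
for r in env.regions_of("gear_case",s)[:2]: print("side",r["conf"],r["at"])
rc,W=hi(t,(.65,.03),.05,.064,r=.06); print(rect(W))
q,P=rings(t,(.652,.03),.067); print(q); print(fit4(P))
save(t,"t4.png",(120,200,210,300),8); 
a=cv2.resize(s["color"],None,fx=.7,fy=.7);b=cv2.resize(w["color"],None,fx=.7,fy=.7)
cv2.imwrite("pics/sw.png",np.hstack([a,b])[:,:,::-1])
E
```

```text
0 [(0.82, [280.7, 402.1]), (0.63, [156.5, 254.7])]
1 [(0.82, [280.7, 402.1]), (0.63, [156.5, 254.7])]
2 [(0.82, [280.7, 402.1]), (0.63, [156.5, 254.7])]
3 [(0.82, [280.7, 402.1]), (0.63, [156.5, 254.7])]
side 0.8 [380.2, 264.6]
side 0.77 [212.3, 327.4]
(array([648.7,  29.1]), array([107.2,  77.9]), np.float64(0.0672443223429855))
[[142.762  244.0585]
 [166.6369 251.5892]
 [165.8436 259.1349]
 [137.2718 263.2691]]
(array([0.6575, 0.0299]), np.float64(0.10050879306207652), array([0.0073, 0.0138, 0.0169, 0.0033]))
```

View pics/t4.png

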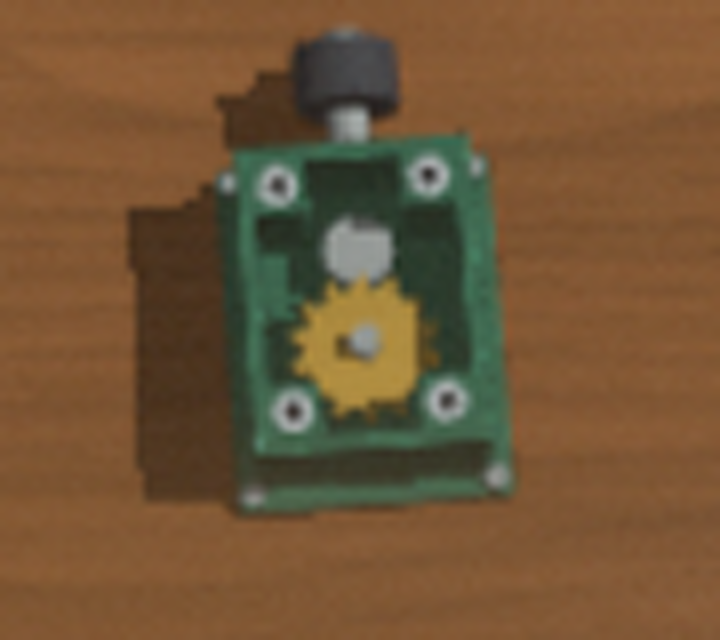

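View pics/sw.png

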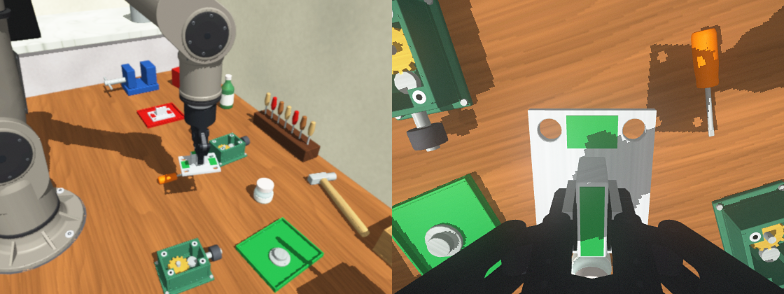

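Run:
```python
from h import *
t=cam("top")
q=np.array([[142.7,244.3],[170.9,246.2],[169.5,265.4],[141.3,263.1]])
P=world(t,q,.058)[:,:2]; print(fit4(P))
im=t["color"].astype(float).min(2); out=[]
for r,c in q: # refine: centroid of grey ring
    r0,c0=int(round(r)),int(round(c)); yy,xx=np.mgrid[r0-3:r0+4,c0-3:c0+4]; s=im[r0-3:r0+4,c0-3:c0+4]
    g=np.where(np.hypot(yy-r,xx-c)<3.2,np.clip(s-70,0,None),0); out.append(((g*yy).sum()/g.sum(),(g*xx).sum()/g.sum()))
print(np.round(out,2)); c,a,e=fit4(world(t,out,.058)[:,:2]); print(c,a,e)
plan([c[0],c[1],.192],a,8)
```

```text
(array([0.6495, 0.0294]), np.float64(0.06711389566684631), array([0.0002, 0.0002, 0.0001, 0.0003]))
[[142.76 244.17]
 [170.95 246.2 ]
 [169.56 265.39]
 [141.43 263.2 ]]
[0.6492 0.0294] 0.06662515786230636 [0.0001 0.0001 0.0001 0.0001]
turn/row [-0.     -0.0001 -0.0442] tot [-0.0002 -0.0005 -0.3538]
[-0.0182, 0.0282, 0.0001] [-0.0, -0.0001, -0.0442]
[-0.0195, 0.0274, 0.0001] [-0.0, -0.0001, -0.0442]
[-0.0206, 0.0265, 0.0001] [-0.0, -0.0001, -0.0442]
[-0.0218, 0.0256, 0.0001] [-0.0, -0.0001, -0.0442]
[-0.0229, 0.0246, 0.0001] [-0.0, -0.0001, -0.0442]
[-0.024, 0.0236, 0.0001] [-0.0, -0.0001, -0.0442]
[-0.025, 0.0225, 0.0001] [-0.0, -0.0001, -0.0442]
[-0.0259, 0.0214, 0.0] [-0.0, -0.0001, -0.0442]
```

{"name": "arm_command", "arguments": {"series": [[0, [-0.018, 0.028, 0], [0, 0, -0.044]], [0, [-0.0195, 0.0275, 0], [0, 0, -0.044]], [0, [-0.0205, 0.0265, 0], [0, 0, -0.044]], [0, [-0.022, 0.0255, 0], [0, 0, -0.044]], [0, [-0.023, 0.0245, 0], [0, 0, -0.044]], [0, [-0.024, 0.0235, 0], [0, 0, -0.044]], [0, [-0.025, 0.0225, 0], [0, 0, -0.044]], [0, [-0.026, 0.0215, 0], [0, 0, -0.045]], [0, [0, 0, 0], [0, 0, 0]], [0, [0, 0, 0], [0, 0, 0]], [0, [0, 0, 0], [0, 0, 0]]]}}

```text
time_s: 15.65
ee_pos: [0.6492, 0.0287, 0.193]
eef_rot: [[-0.998, -0.065, -0.0], [-0.065, 0.998, -0.0], [0.0, -0.0, -1.0]]
wrist_force: [-0.5, -0.7, -1.6]
opening: 0.0155
```

Run:
```python
from h import *
w=cam("wrist"); t=cam("top"); s=cam("side")
print(env.get_obs()["ee_pos"]); plan([.6492,.0294,.1113],.0666,1)
a=cv2.resize(w["color"],(400,300)); b=cv2.resize(t["color"][110:215,180:320],(400,300),interpolation=cv2.INTER_CUBIC);
r,c=proj(s,[[.65,.03,.08]])[0].astype(int); print(r,c)
d=cv2.resize(s["color"][r-52:r+53,c-70:c+70],(400,300),interpolation=cv2.INTER_CUBIC)
cv2.imwrite("pics/m5.png",np.vstack([np.hstack([a,b]),np.hstack([d,d*0])])[:,:,::-1])
```

```text
[0.6493 0.0288 0.1932]
turn/row [ 0.0001  0.0001 -0.0012] tot [ 0.0001  0.0001 -0.0012]
[0.0, 0.0006, 0.0819] [0.0001, 0.0001, -0.0012]
194 324
```

View pics/m5.png

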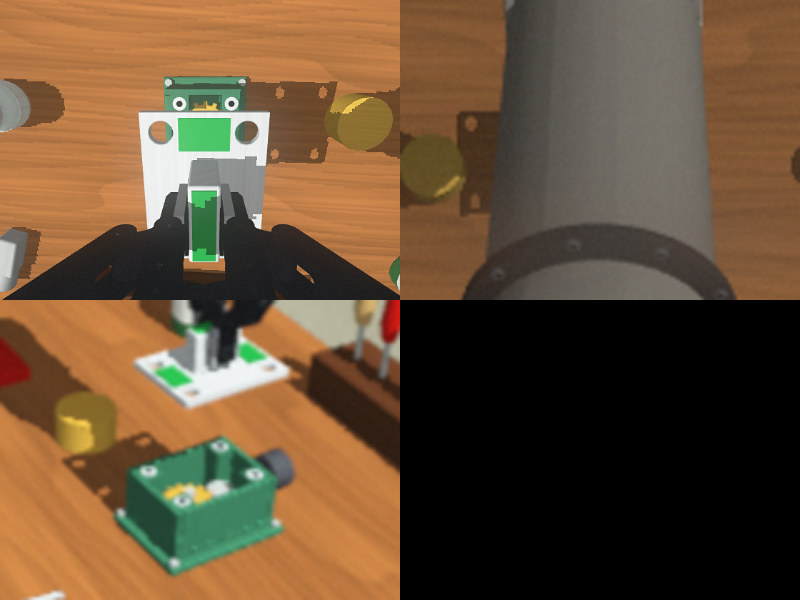

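```bash
cat >> h.py <<'E'
def blobs(p,X,win,thr,dark=False,rad=None):
    """sub-pixel centroid near projections of X of bright (or dark) pixels"""
    im=p["color"].astype(float).min(2); out=[]
    for r,c in proj(p,X):
        for _ in range(4):
            yy,xx=np.mgrid[int(r)-win:int(r)+win+2,int(c)-win:int(c)+win+2]; s=im[yy,xx]
            g=np.clip(thr-s,0,40) if dark else np.clip(s-thr,0,60)
            g=g*(np.hypot(yy-r,xx-c)<=win); 
            if g.sum()==0: break
            r,c=(g*yy).sum()/g.sum(),(g*xx).sum()/g.sum()
        out.append((r,c))
    return np.array(out)
def Rz(a): return np.array([[np.cos(a),-np.sin(a)],[np.sin(a),np.cos(a)]])
E
python3 - <<'E'
from h import *
C=np.array([.6492,.0294]); A=.0666; o=env.get_obs(); zt=o["ee_pos"][2]-.0333+.006
w=cam("wrist"); s=cam("side")
for n,p in (("wrist",w),("side",s)):
    rc,W=hi(p,C,zt-.003,zt+.003,r=.09); k=rect(W); print(n,"plate",len(W),W[:,2].mean(),*k)
    A_=k[2]; L=(W[:,:2]-o["ee_pos"][:2])@Rz(.0654); print("  in tool-ish frame min/max",np.percentile(L,[.3,99.7],axis=0).ravel())
    T=np.c_[C+M4@Rz(A).T,np.full(4,.058)]
    ids=[1,2] if n=="wrist" else [0,1,2,3]
    q=blobs(p,T[ids],6 if n=="wrist" else 3,110); P=world(p,q,.058)[:,:2]; print("  threads off",(P-T[ids,:2])*1000)
    m=np.zeros((420,560),np.uint8); m[tuple(rc.T)]=1
    # holes in plate: background components enclosed
    cs,h=cv2.findContours(m,cv2.RETR_CCOMP,cv2.CHAIN_APPROX_NONE)
    for c,hh in zip(cs,h[0]):
        if hh[3]>=0 and cv2.contourArea(c)>20:
            mm=cv2.moments(c); u,v=mm["m10"]/mm["m00"],mm["m01"]/mm["m00"]; print("  hole px",round(v,1),round(u,1),cv2.contourArea(c),((world(p,[[v,u]],zt)[0,:2]-o["ee_pos"][:2])@Rz(.0654))*1000)
E
```

```text
wrist plate 18213 0.16583861045191461 [649.4  27.2] [100.9  74.9] 0.06385941130798134
  in tool-ish frame min/max [-0.0502 -0.0384  0.0257  0.0354]
  threads off [[-0.3061  3.1825]
 [-0.2557  3.238 ]]
  hole px 184.6 345.6 844.0 [-38.6123  23.2132]
  hole px 184.7 225.5 840.0 [-38.6661 -26.1285]
side plate 538 0.16597252012847094 [650.3  27.3] [103.6  77.6] 0.05270756572370727
  in tool-ish frame min/max [-0.0505 -0.0394  0.0517  0.0372]
  threads off [[-0.152  -0.4091]
 [-0.1932 -0.4551]
 [ 0.9576  0.5067]
 [ 0.0346  0.2668]]
```

Run:
```python
from h import *
C=np.array([.6492,.0294]); A=.0666; o=env.get_obs(); print(o["ee_pos"])
w=cam("wrist"); s=cam("side"); t=cam("top"); o2=env.get_obs(); print(o2["ee_pos"],o2["eef_rot"][:,0])
T=np.c_[C+M4@Rz(A).T,np.full(4,.058)]
print("pred",proj(w,T[1:3])); q=blobs(w,T[1:3],6,110); print("meas",q, world(w,q)); 
q2=np.array([[144.2,252],[144.2,323.4]]); print("eye",world(w,q2,.058),world(w,q2))
R=cv2.Rodrigues(w["rvec"])[0]; print("cam pos",-R.T@w["tvec"],"optical",R[2],w["cx"],w["cy"])
print("TCP px", proj(w,[o["ee_pos"]]))
for n,p in (("top",t),("side",s)):
    rc,W=hi(p,(.542,.393),.038,.052,r=.05); print(n,"red bar",len(W),rect(W))
```

```text
[0.6493 0.0289 0.1932]
[0.6494 0.029  0.1931] [-0.9978 -0.0658 -0.    ]
pred [[144.4491 324.6805]
 [144.6102 251.9406]]
meas [[144.4085 329.2933]
 [144.6981 256.4724]] [[0.6093 0.0549 0.0586]
 [0.6127 0.0051 0.0585]]
eye [[0.6127 0.002  0.058 ]
 [0.6095 0.0509 0.058 ]] [[0.6124 0.0021 0.0596]
 [0.6094 0.0508 0.0589]]
cam pos [0.5712 0.0222 0.3137] optical [ 0.3078  0.0201 -0.9512] 285.449353865638 203.45504821249952
TCP px [[303.8004 289.6133]]
top red bar 116 (array([540.7, 392.3]), array([42. , 17.7]), np.float64(-0.016192019427681892))
side red bar 72 (array([542.8, 391.3]), array([43.8, 21.7]), np.float64(-0.007238605000889464))
```

{"name": "arm_command", "arguments": {"series": [[0, [0, 0.0021, 0.01], [0, 0, -0.002]], [0, [0, 0, 0.02], [0, 0, 0]], [0, [0, 0, 0.02], [0, 0, 0]], [0, [0, 0, 0.015], [0, 0, 0]], [0, [0, 0, 0.01], [0, 0, 0]], [0, [0, 0, 0.006], [0, 0, 0]], [0, [0, 0, 0], [0, 0, 0]], [0, [0, 0, 0], [0, 0, 0]], [0, [0, 0, 0], [0, 0, 0]]]}}

```text
time_s: 17.18
ee_pos: [0.6496, 0.0312, 0.1125]
eef_rot: [[-0.998, -0.068, 0.001], [-0.068, 0.998, 0.0], [-0.001, 0.0, -1.0]]
wrist_force: [0.4, 1.0, -2.2]
opening: 0.015
```

Run:
```python
from h import *
o=env.get_obs(); print(o["ee_pos"],o["eef_rot"][:,2],o["wrist_force"],o["opening"])
w=cam("wrist"); s=cam("side"); zt=o["ee_pos"][2]-.0273
C=np.array([.6492,.0294]); A=.0666
for n,p in (("wrist",w),("side",s)):
    rc,W=hi(p,C,zt-.003,zt+.003,r=.09); print(n,W[:,2].mean(),*rect(W))
    L=(W[:,:2]-C)@Rz(A); print("  in case frame",np.percentile(L,[.3,99.7],axis=0).ravel(), "zcoef",np.linalg.lstsq(np.c_[L,np.ones(len(L))],W[:,2],rcond=None)[0])
    m=np.zeros((420,560),np.uint8); m[tuple(rc.T)]=1
    cs,h=cv2.findContours(m,cv2.RETR_CCOMP,cv2.CHAIN_APPROX_NONE)
    for c,hh in zip(cs,h[0]):
        if hh[3]>=0 and cv2.contourArea(c)>20:
            mm=cv2.moments(c); u,v=mm["m10"]/mm["m00"],mm["m01"]/mm["m00"]; print("  hole px",round(v,1),round(u,1),cv2.contourArea(c),((world(p,[[v,u]],zt)[0,:2]-C)@Rz(A))*1000)
T=np.c_[C+M4@Rz(A).T,np.full(4,.058)]; print(proj(w,T[1:3]))
a=cv2.resize(w["color"][120:270,190:390],(800,600),interpolation=cv2.INTER_CUBIC)
r,c=proj(s,[[.65,.03,.07]])[0].astype(int)
d=cv2.resize(s["color"][r-36:r+37,c-48:c+49],(400,300),interpolation=cv2.INTER_CUBIC)
cv2.imwrite("pics/m6.png",np.hstack([cv2.resize(a,(400,300)),d])[:,:,::-1])
```

```text
[0.6496 0.0312 0.1125] [ 0.0008  0.0001 -1.    ] [ 0.4497  0.9596 -2.1757] 0.015002067572852369
wrist 0.08516265585235282 [650.   29.7] [101.3  74.4] 0.06695122065907633
  in case frame [-0.0497 -0.0366  0.0264  0.0372] zcoef [-0.004   0.0001  0.0851]
  hole px 184.5 345.6 835.5 [-38.2336  24.9356]
  hole px 184.5 225.4 842.5 [-38.2222 -24.4565]
side 0.08524897917009153 [649.7  29.9] [103.4  76.3] 0.07258547916265368
  in case frame [-0.0497 -0.0374  0.052   0.0379] zcoef [0.0025 0.0037 0.0853]
[[170.179  336.959 ]
 [170.1662 232.9473]]
```

View pics/m6.png

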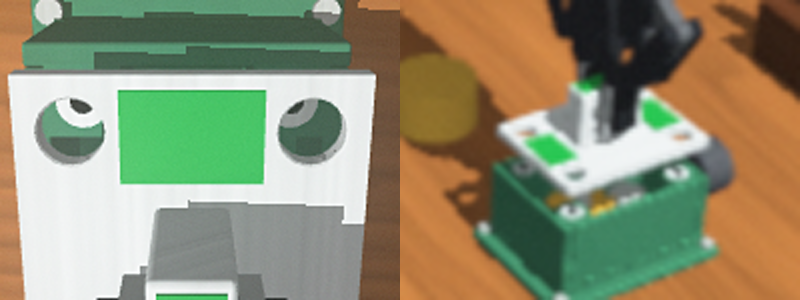

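{"name": "arm_command", "arguments": {"series": [[0, [0, 0, 0.001], [0, 0, 0]], [0, [0, 0, 0], [0, 0, 0]], [0, [0, 0, 0], [0, 0, 0]], [0, [0, 0, 0], [0, 0, 0]], [0, [0, 0, 0], [0, 0, 0]], [0, [0, 0, 0], [0, 0, 0]], [0, [0, 0, 0], [0, 0, 0]], [0, [0, 0, 0], [0, 0, 0]]]}}

```text
time_s: 18.27
ee_pos: [0.6493, 0.0312, 0.111]
eef_rot: [[-0.998, -0.068, -0.0], [-0.068, 0.998, -0.0], [0.0, -0.0, -1.0]]
wrist_force: [0.1, 0.5, -2.4]
opening: 0.015
```

Run:
```python
from h import *
w=cam("wrist"); o=env.get_obs(); print(o["ee_pos"],o["opening"],o["wrist_force"],np.abs(o["dq"]).max())
C=np.array([.6492,.0294]); zt=o["ee_pos"][2]-.0273; rc,W=hi(w,C,zt-.003,zt+.003); print(W[:,2].mean(),*rect(W))
if o["opening"]>.013 and np.abs(np.array(o["ee_pos"])-[.6496,.0312,.1115]).max()<.0015: print(env.close_job())
```

```text
[0.6493 0.0312 0.111 ] 0.014934573337694854 [ 0.9967  0.122  -2.3372] 0.0020309814877814037
0.08366086402255636 [649.6  29.6] [101.2  74.6] 0.06547786839788206
the job is handed in; nothing more can be done
None
```

I set the red-tagged cover down flat in the red tray and let go of it. I then moved the green-tagged cover over the left gear case and handed the job in at about 18 s, still holding it there.

**Final checks on the green cover:**

| Check | Result |
|---|---|
| Cover centre against case centre | within about 0.5 mm |
| Turn relative to the case | about 0.001 rad |
| Height of underside above the rim | about 20 mm |
| Level | yes, by the tool orientation |
| Joint speeds | at most 0.002 rad/s |
| Grip | steady, with only the cover's weight on the wrist |

- **Disagreements:** All three cameras put the released red cover about 1.5 mm to the right of the tool reading (−y), and the wrist and side cameras showed the same for the held green one. I aligned by the cameras. One automatic detection of the threaded holes was about 3 mm off in the wrist picture, so I rejected it; positions read by eye matched the top-camera fit. The side camera put the green cover up to 1 mm further along x than the wrist camera did.
- **Not checked:** The arm hid the gear case from the top camera, so I did not see all four holes from straight above. The wrist camera saw only two of the threaded holes through the cover. I also took no last picture of the rest of the bench, though no unexpected forces showed.

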